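Set out the straight couplings in their display cradles

TASK

A tee fitting has been left in the medium display cradle: first put it into the grey returns bin. Then pick out the three straight couplings (a nut at both ends) and lay each in the cradle of its own size, small, medium and large, centred lengthwise with a nut in each V so that it is cradled and cannot roll. Leave the elbow and the upright adapter where they are.

Things in the scene. Friction and masses are not known exactly. Their poses are not given: they have to be found in the camera images.
- small_coupling_centre (a point): centre of the small straight coupling, loose on the counter: round black waist (28 mm thick, 36 mm long; grip across it) between two equal eight-sided blue nuts (40 mm across flats, 32 mm long), 100 mm long in all. The point is on its axis at mid-length, 20 mm above the counter at the start; x runs along the coupling, y and z any way round that.
- medium_coupling_centre (a point): centre of the medium straight coupling, loose on the counter: round black waist (35 mm thick, 42 mm long; grip across it) between two equal eight-sided blue nuts (48 mm across flats, 40 mm long), 122 mm long in all. The point is on its axis at mid-length, 24 mm above the counter at the start; x runs along the coupling, y and z any way round that.
- large_coupling_centre (a point): centre of the large straight coupling, loose on the counter: round black waist (43 mm thick, 50 mm long; grip across it) between two equal eight-sided blue nuts (58 mm across flats, 46 mm long), 142 mm long in all. The point is on its axis at mid-length, 29 mm above the counter at the start; x runs along the coupling, y and z any way round that.
- small_cradle_seat (a point): the small cradle, fixed: white base 100 mm long (x, as its coupling) by 52 mm wide, 6 mm thick; two dark steel 90-degree V-supports for 40 mm nuts, 14 mm thick, 34 mm either side of its middle, 54 mm of open gap between. The point is 42 mm above the counter over its middle: where the centre of the seated coupling must come; x along the coupling's lie, z up.
- medium_cradle_seat (a point): the medium cradle, fixed: white base 122 mm long (x, as its coupling) by 60 mm wide, 6 mm thick; two dark steel 90-degree V-supports for 48 mm nuts, 14 mm thick, 41 mm either side of its middle, 68 mm of open gap between. The point is 42 mm above the counter over its middle: where the centre of the seated coupling must come; x along the coupling's lie, z up.
- large_cradle_seat (a point): the large cradle, fixed: white base 142 mm long (x, as its coupling) by 70 mm wide, 6 mm thick; two dark steel 90-degree V-supports for 58 mm nuts, 14 mm thick, 48 mm either side of its middle, 82 mm of open gap between. The point is 42 mm above the counter over its middle: where the centre of the seated coupling must come; x along the coupling's lie, z up.
- tee_centre (a point): stray loose tee lying in the medium cradle: run as the medium coupling (48 mm nuts, 122 mm long, along x), and a third blue nut pointing up (z): eight-sided, 44 mm across flats, 30 mm tall, its end 70 mm above the tee's underside. The point is on the upright nut's axis, 35 mm above the underside; that nut's middle is 20 mm higher. Grip that nut, fingers closing along y.
- returns_bin_floor (a point): the returns bin, a grey open tray fixed to the counter: 186 mm (x) by 140 mm (y) outside, walls 5 mm thick and 42 mm high over the counter. The point is the centre of its inner floor, 5 mm above the counter; x runs along its long side, z up.
- elbow_centre (a point): bystander, to be left alone: loose elbow fitting lying flat among the couplings, two 48 mm blue nuts at a right angle on a black corner. The point is between its arms, 24 mm above the counter; arms reach 44 mm from it along its +x and +y.
- adapter_centre (a point): bystander, to be left alone: loose adapter standing upright on its single 48 mm blue nut, black threaded end up, 74 mm tall; the point is half-way up.
Things that resemble listed ones, but are neither listed nor needed, are in the scene too. What is shaped like the part that bears large_coupling_centre but brown, orange or red is not meant.

How it is judged (in metres and radians):
On the way:
1. the tee lies released in the returns bin, before any coupling is laid in its cradle (x of tee_centre in the frame of returns_bin_floor between -0.05 and 0.05 m and y of tee_centre in the frame of returns_bin_floor between -0.05 and 0.05 m and z of tee_centre in the frame of returns_bin_floor between 0 and 0.05 m and linear speed of tee below 0.02 m/s and contact force between tee and the fingers below 0.2 N and not (distance between small_coupling_centre and small_cradle_seat below 0.015 m) and not (distance between medium_coupling_centre and medium_cradle_seat below 0.015 m) and not (distance between large_coupling_centre and large_cradle_seat below 0.015 m)), for 0.2 s.
At the end, for the whole second after the job is handed in: The tee lies in the bin (centre within 50 mm of its middle each way, under 50 mm high); each coupling rests in the cradle of its size, centre within 12 mm of the seat lengthwise, 6 mm sideways, -5 to +7 mm in height, axis within 0.1 rad; all released, at rest (x of tee_centre in the frame of returns_bin_floor between -0.05 and 0.05 m and y of tee_centre in the frame of returns_bin_floor between -0.05 and 0.05 m and z of tee_centre in the frame of returns_bin_floor between 0 and 0.05 m and linear speed of each of tee, small_coupling, medium_coupling, large_coupling below 0.02 m/s and contact force between tee and the fingers below 0.2 N and x of small_coupling_centre in the frame of small_cradle_seat between -0.012 and 0.012 m and y of small_coupling_centre in the frame of small_cradle_seat between -0.006 and 0.006 m and z of small_coupling_centre in the frame of small_cradle_seat between -0.005 and 0.007 m and angle between the x axis of small_coupling_centre and the x axis of small_cradle_seat, either way round below 0.1 rad and x of medium_coupling_centre in the frame of medium_cradle_seat between -0.012 and 0.012 m and y of medium_coupling_centre in the frame of medium_cradle_seat between -0.006 and 0.006 m and z of medium_coupling_centre in the frame of medium_cradle_seat between -0.005 and 0.007 m and angle between the x axis of medium_coupling_centre and the x axis of medium_cradle_seat, either way round below 0.1 rad and x of large_coupling_centre in the frame of large_cradle_seat between -0.012 and 0.012 m and y of large_coupling_centre in the frame of large_cradle_seat between -0.006 and 0.006 m and z of large_coupling_centre in the frame of large_cradle_seat between -0.005 and 0.007 m and angle between the x axis of large_coupling_centre and the x axis of large_cradle_seat, either way round below 0.1 rad); the robot touches nothing.
It fails at once if the elbow is moved by more than 30 mm (distance of elbow_centre from where it was at the start of the episode above 0.03 m).
It fails at once if the adapter is moved by more than 30 mm (distance of adapter_centre from where it was at the start of the episode above 0.03 m).
It also fails if it takes over 104 s, if anything falls off the work surface, if the arm or the gripper's body presses on something with over 40 N, if the wrist force passes 120 N, or if a joint passes its speed limit or range.

ROBOT

A 6-joint arm with a two-finger parallel gripper is mounted at the origin on the work surface. World frame = base frame: x ahead of the robot, y to its left, z up, the work surface at z = 0. Lengths are in mm, angles in degrees, forces in N, time in s.
With the tool pointing down it reaches from about 350 to 725 mm from the base axis. Payload 4.3 kg.
Tool frame: the origin (TCP) lies midway between the tips of the shut fingers; the grasp point (between the pads) lies 19 mm behind it; z points along the fingers, y is the line along which they close (so a half turn about z gives the same grasp; the last joint's range is limited). The gripper opens to 85 mm and grips with 20 to 120 N. Pads are 22 mm wide; open, the fingers measure 114 mm over their backs; the gripper's body (76 mm by 85 mm) begins 54 mm behind the grasp point. The pads swing forward as they close: fully open they stand 13 mm farther back than shut.
Start: joints at [-73.585, 21.618, 4.641, 73.018, 0, 83.68], TCP at [222.234, -530.357, 231.329] pointing down, gripper open.
Joint ranges: [-156.06, 156.06], [-48.1, 94.91], [-58.44, 69.94], [-101.28, 121.22], [-78.64, 73.56], [-180, 180]. Speed limits (degrees/s): [147.25, 147.25, 180, 180, 180, 180].

INTERFACE

Orientations are given as [roll, pitch, yaw] about the fixed x, y, z axes, in that order (R = Rz(yaw) Ry(pitch) Rx(roll)).
In Python, from bench import r gives the robot as it stands.
- The arm moves only by the shell command python3 -m jog 'ROWS' [OPENING] [FORCE]. ROWS is JSON, a list of rows, each a list of 2 entries, a list of its own where there are three numbers: the shift along the world's x, y, z in units of 0.04 m (1.0 is 0.04 m), then the turn, a rotation vector about the world's x, y, z in units of 0.08 rad (1.0 is 0.08 rad). A call has 1 to 10 rows; each row shifts and turns the commanded pose from where the row before left it; what a row does not reach is not made up. A row lasts 1/12 s, in which the tool goes at most 41.7 mm and 7.16 degrees, less where a joint would pass 70% of its speed; a pose out of reach is approached as far as the arm can. A call with a number of a shift or a turn outside -1 to 1 is refused whole. A call with a gripper value outside its range is refused whole. OPENING is the opening, from -1 (shut) to 1 (fully open), set as the call begins (- or left out, the last holds). The fingers move at their own pace and stop on an object; FORCE is the grip in N (left out, the last holds). Time passes only in rows, so rows that do not move let the fingers close. It gives the time, the measured TCP pose, the force, the opening and the grip force at its end, in the units of the state.
- r.sense(): the state, without advancing time (a new reading comes with each control period).
- r.get_image(name): name is "scene" or "top"; returns a dict with "color" (480x640x3 uint8, red, green, blue), "fx", "fy", "cx", "cy" (pixels), "k1" (the pictures are not rectified: a ray, as slopes to the right and down, at radius r is drawn at 1 + k1 r^2 times it, then the intrinsics apply), "world_from_camera" (4x4, takes a point from camera to world coordinates). Camera axes: x right, y up, looking along -z (the intrinsics and any distortion apply to the point x, -y, -z); pixel columns grow to the right and rows downward; lengths in mm; the calibration is good to about 2 mm. A picture is of the moment at which its call begins. There is no depth.
- r.close_job(): hands the job in; it is judged then, once.
The state is a dict: "time": time; "joints": joint angles; "joint_velocities": joint speeds; "joint_torque": joint torques, N m; "ee_pos": TCP position; "tcp_rot": TCP orientation; "force": force on the tool from outside, world axes, zero at the start; "torque": the same for the moment, N m; "grip_width": opening from 0.0 (shut) to 1.0 (fully open); "gripper_force": force on a finger pad.
Only numpy, scipy, OpenCV 4.12 (cv2) and the standard library are available. Lean on these libraries where they do the work, as an engineer would, in place of code of your own. Each camera call takes 0.05 s, during which the arm holds its last target. There are 200 camera calls.

## Working session

There is one attempt and no reset: what is moved stays moved. The work goes in short steps, Python scripts to look and compute and a shell command to move; the robot and the scene stay as the last step left them, time stands still between calls to the robot, and variables do not carry over. Pictures are saved under pics/ and viewed, at most 14 in all, crops included, and the job is handed in when it is done.

```bash
ls; mkdir -p pics; python3 - <<'E'
from bench import r
import cv2
for n in("scene","top"):
    i=r.get_image(n); cv2.imwrite(f"pics/{n}0.png",i["color"][:,:,::-1])
    print(n,i["fx"],i["fy"],i["cx"],i["cy"],i["k1"]);print(i["world_from_camera"])
s=r.sense();print(s["time"],s["ee_pos"],s["tcp_rot"],s["grip_width"])
E
```

```text
pics
scene 516.7110789154315 516.7110789154315 321.93362916092957 239.69100029772602 -0.123329279020121
[[ 2.22860834e-02 -5.92740807e-01  8.05084881e-01  1.28689252e+03]
 [ 9.99607183e-01 -4.77481557e-04 -2.80223270e-02 -4.50336120e+01]
 [ 1.69943899e-02  8.05393138e-01  5.92497328e-01  7.03881252e+02]
 [ 0.00000000e+00  0.00000000e+00  0.00000000e+00  1.00000000e+00]]
top 519.1381451443644 519.1381451443644 315.25119277937875 236.3868279162051 -0.13438006180889192
[[-2.70447400e-02  9.95229676e-01 -9.37361932e-02  3.64514007e+02]
 [-9.99625831e-01 -2.73096111e-02 -1.54385059e-03 -3.69228447e+01]
 [-4.09638490e-03  9.36593670e-02  9.95595873e-01  1.11292051e+03]
 [ 0.00000000e+00  0.00000000e+00  0.00000000e+00  1.00000000e+00]]
0.1 [ 222.0520822  -529.75171705  230.44105828] [-1.79893089e+02 -1.10089081e-02  2.27355042e+01] 0.998650968506247
```

View pics/top0.png

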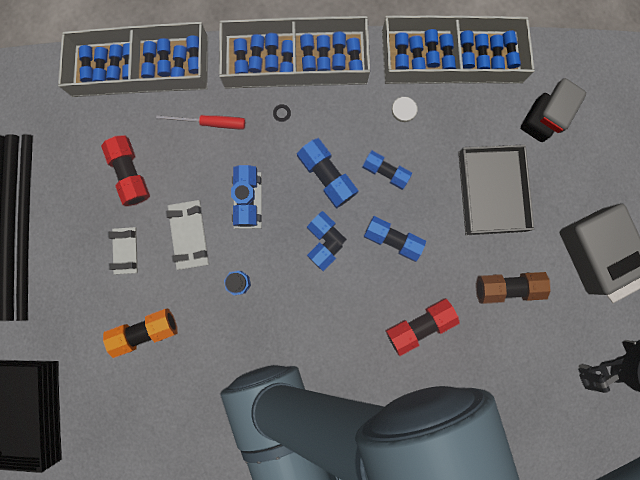

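View pics/scene0.png

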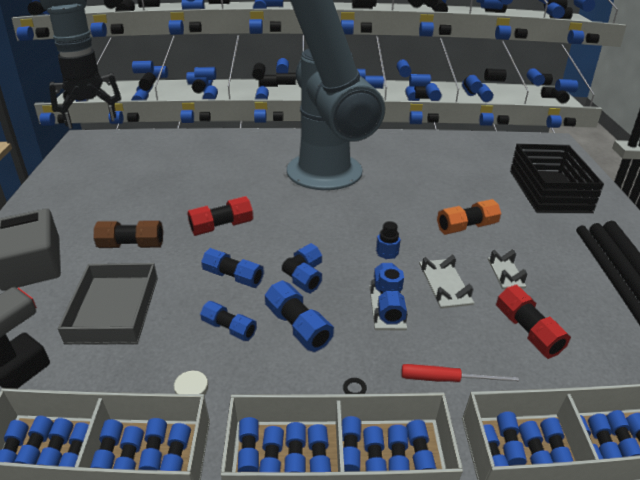

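The top view shows three loose blue couplings: (327,172) longest, so large; (395,239) medium; (387,169) shortest, so small. The other two-nut shapes are red, orange or brown, and the elbow is at (326,240) and the adapter at (237,282). The tee is at (245,195) in the medium cradle. The large cradle is at (187,235), the small one at (123,250) and the bin at (496,190).

```bash
cat > h.py <<'E'
from bench import r
import cv2, numpy as np
def img(n): return r.get_image(n)
def ray(i,uv):
    K=np.array([[i["fx"],0,i["cx"]],[0,i["fy"],i["cy"]],[0,0,1]])
    p=cv2.undistortPoints(np.float64(uv).reshape(-1,1,2),K,np.array([i["k1"],0,0,0.]))[:,0]
    M=np.array(i["world_from_camera"])
    return M[:3,3],np.c_[p[:,0],-p[:,1],-np.ones(len(p))]@M[:3,:3].T
def plane(i,uv,z):
    o,d=ray(i,uv); return o+d*((z-o[2])/d[:,2:])
def hsv(i): return cv2.cvtColor(i["color"],cv2.COLOR_RGB2HSV)
def blue(i): return cv2.inRange(hsv(i),(100,110,50),(130,255,255))
def blobs(m,amin=60):
    n,l,s,c=cv2.connectedComponentsWithStats(m); return [(s[k][4],c[k],l==k) for k in range(1,n) if s[k][4]>=amin]
E
python3 - <<'E'
from h import *
i=img("top"); H=hsv(i)
for a,c,m in blobs(blue(i)):
    if c[1]>100: print("blue",a,c.round(1),plane(i,[c],24)[0].round(0))
w=cv2.inRange(H,(0,0,140),(180,45,255)); w=cv2.morphologyEx(w,cv2.MORPH_CLOSE,np.ones((3,3)))
for a,c,m in blobs(w,100):
    if 130<c[1]<300 and c[0]<300:
        q=cv2.minAreaRect(np.argwhere(m)[:,::-1].astype(np.float32)); b=plane(i,cv2.boxPoints(q),6)
        print("white",a,q,b.mean(0).round(1),np.linalg.norm(b[1]-b[0]).round(),np.linalg.norm(b[2]-b[1]).round(),[np.degrees(np.arctan2(*(b[k+1]-b[k])[[1,0]])).round(1) for k in(0,1)])
g=i["color"]
print(H[190,496],H[250,480],H[152,495], H[250,123],H[235,187])
cv2.imwrite("pics/c1.png",cv2.resize(g[120:320,90:550,::-1],None,fx=1.7,fy=1.7,interpolation=cv2.INTER_CUBIC))
E
```

```text
blue 625 [312.7 153.5] [646. -35.  24.]
blue 293 [372.9 161.8] [ 624. -163.   24.]
blue 1142 [244.  194.6] [561. 114.  24.]
blue 297 [400.6 177.2] [ 589. -221.   24.]
blue 638 [340.  189.7] [565. -90.  24.]
blue 430 [320.4 224.5] [492. -47.  24.]
blue 464 [377.2 229.8] [ 477. -166.   24.]
blue 452 [412.6 246.9] [ 439. -240.   24.]
blue 429 [321.1 256.2] [425. -46.  24.]
blue 134 [241.8 282.3] [374. 122.  24.]
white 163 ((257.5, 198.5), (31.0, 7.0), 90.0) [554.6  87.4   6. ] 15.0 68.0 [np.float64(-91.8), np.float64(179.1)]
white 1713 ((187.33999633789062, 234.37997436523438), (65.90235900878906, 32.526912689208984), 81.8698959350586) [481.2 241.5   6. ] 72.0 144.0 [np.float64(-83.8), np.float64(-172.2)]
white 563 ((123.5, 249.5), (25.0, 23.0), 90.0) [451.5 383.9   6. ] 52.0 55.0 [np.float64(-91.6), np.float64(-179.8)]
white 103 ((124.5, 271.0), (4.0, 23.0), 90.0) [404.6 381.4   6. ] 52.0 9.0 [np.float64(-91.2), np.float64(180.0)]
[ 15  15 136] [165   4 123] [ 17  14 127] [ 30   7 174] [ 24   7 172]
```

View pics/c1.png

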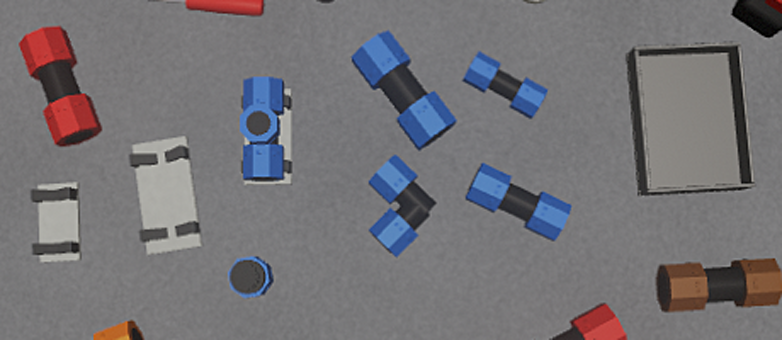

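The crop confirms the identities. The large coupling is at (327,172), the medium at (395,239) and the small at (387,169), all blue and differing clearly in size. The tee's upright nut opening is at about (242,192), and the bin's rim corners are at about (459,147), (525,145), (533,230) and (465,233).

```bash
python3 - <<'E'
from h import *
i=img("top"); H=hsv(i); B=[c for a,c,m in blobs(blue(i)) if c[1]>100]
for n,a,b,z in(("L",0,4,29),("M",6,7,24),("S",1,3,20)):
    p=plane(i,[B[a],B[b]],z); d=p[1]-p[0]; print(n,p.mean(0).round(1),"len",np.linalg.norm(d).round(1),"yaw",np.degrees(np.arctan2(d[1],d[0])).round(1)%180)
p=plane(i,np.array([[628,46],[740,43],[753,187],[638,193]])/1.7+[90,120],42); print("bin",p.mean(0).round(1),p.round(0).tolist())
bm=blue(i); dk=cv2.inRange(H,(0,0,0),(180,255,75)); dk[:]=dk*1; win=np.zeros_like(dk); win[182:203,231:254]=255
for a,c,m in blobs(dk&win,30): print("tee hole",a,c,plane(i,[c],88)[0].round(1))
b=bm.copy()
for lo,hi in((160,181),(207,230)):
    w=np.zeros_like(bm); w[lo:hi,228:262]=255; ys,xs=np.nonzero(bm&w); c=[xs.mean(),ys.mean()]; print("tee nut",len(xs),np.round(c,1),plane(i,[c],42)[0].round(1))
# medium-cradle: white strip corners at z=6
p=plane(i,np.array([[291,88],[291,184],[244,184]])/1.7+[90,120],6); print("medcr",p.round(1).tolist())
# small cradle hull
p=plane(i,np.array([[38,184],[77,183],[79,259],[40,262]])/1.7+[90,120],6); print("smallcr",p.mean(0).round(1),p.round(1).tolist())
s=img("scene"); 
for a,c,m in blobs(blue(s)):
    if 230<c[1]<360 and a>100: print("scene",a,c.round(1),plane(s,[c],24)[0].round(0))
E
```

```text
L [604.6 -62.5  29. ] len 97.4 yaw 34.80000000000001
M [ 458.3 -203.3   24. ] len 82.8 yaw 62.599999999999994
S [ 607.6 -192.8   20. ] len 68.2 yaw 58.8
bin [ 557.1 -422.6   42. ] [[648.0, -348.0, 42.0], [651.0, -495.0, 42.0], [466.0, -498.0, 42.0], [463.0, -350.0, 42.0]]
tee hole 144 [241.61805556 192.07638889] [554.4 110.   88. ]
tee nut 361 [244.3 172.8] [603.9 110.4  42. ]
tee nut 412 [244.3 215.3] [513.6 111.6  42. ]
medcr [[613.1, 78.6, 6.0], [489.5, 80.5, 6.0], [491.2, 140.2, 6.0]]
smallcr [449.2 381.9   6. ] [[498.9, 409.6, 6.0], [498.7, 357.3, 6.0], [401.1, 354.3, 6.0], [398.3, 406.2, 6.0]]
scene 369 [387.3 248.1] [394. 129.  24.]
scene 911 [307.1 266.9] [458. -46.  24.]
scene 441 [212.9 260.4] [ 437. -244.   24.]
scene 519 [246.4 272.2] [ 475. -170.   24.]
scene 1231 [389.7 291.3] [534. 117.  24.]
scene 747 [280.4 296.5] [548. -97.  24.]
scene 379 [211.1 312.1] [ 592. -225.   24.]
scene 1006 [310.5 328.1] [632. -39.  24.]
scene 441 [240.6 326. ] [ 627. -166.   24.]
```

```bash

python3 -m jog '[[[0.24,0.46,0],[0,0,0.975]],[[0.24,0.46,0],[0,0,0.975]],[[0.24,0.46,0],[0,0,0.975]],[[0.24,0.46,0],[0,0,0.975]],[[0.24,0.46,0],[0,0,0.975]],[[0.24,0.46,0],[0,0,0.975]],[[0.24,0.46,0],[0,0,0.975]],[[0.24,0.46,0],[0,0,0.975]],[[0.24,0.46,0],[0,0,0.975]],[[0.24,0.46,0],[0,0,0.975]]]' 1 60
python3 -m jog '[[[0.24,0.46,0],[0,0,0.975]],[[0.24,0.46,0],[0,0,0.975]],[[0.24,0.46,0],[0,0,0.975]],[[0.24,0.46,0],[0,0,0.975]],[[0.24,0.46,0],[0,0,0.975]],[[0.24,0.46,0],[0,0,0.975]],[[0.24,0.46,0],[0,0,0.975]],[[0.24,0.46,0],[0,0,0.975]],[[0.24,0.46,0],[0,0,0.975]],[[0.24,0.46,0],[0,0,0.975]]]'
python3 -m jog '[[[0.24,0.46,0],[0,0,0.975]],[[0.24,0.46,0],[0,0,0.975]],[[0.24,0.46,0],[0,0,0.975]],[[0.24,0.46,0],[0,0,0.975]],[[0.24,0.46,0],[0,0,0.975]],[[0.24,0.46,0],[0,0,0.975]],[[0.24,0.46,0],[0,0,0.975]],[[0.24,0.46,0],[0,0,0.975]],[[0.24,0.46,0],[0,0,0.975]],[[0.24,0.46,0],[0,0,0.975]]]'
python3 -m jog '[[[0.24,0.46,0],[0,0,0.975]],[[0.24,0.46,0],[0,0,0.975]],[[0.24,0.46,0],[0,0,0.975]],[[0.24,0.44,0],[0,0,0.975]],[[0,0,0],[0,0,0.975]],[[0,0,0],[0,0,0]],[[0,0,0],[0,0,0]]]'
```

```text
time: 1.08
ee_pos: [318.5, -345.4, 231.3]
tcp_rot: [180.0, -0.0, 67.6]
force: [0.4, 0.1, 0.3]
grip_width: 0.999
gripper_force: 0.0
time: 1.92
ee_pos: [414.5, -161.3, 231.3]
tcp_rot: [180.0, 0.0, 112.3]
force: [-0.1, -1.2, 0.5]
grip_width: 1.004
gripper_force: 0.0
time: 2.75
ee_pos: [510.5, 22.6, 231.2]
tcp_rot: [-180.0, -0.0, 157.0]
force: [0.4, 0.5, -0.3]
grip_width: 0.996
gripper_force: 0.0
time: 3.33
ee_pos: [548.4, 94.5, 231.1]
tcp_rot: [-180.0, -0.0, 179.1]
force: [-0.6, 0.1, 0.7]
grip_width: 0.998
gripper_force: 0.0
```

```bash

python3 -m jog '[[[0.19,0.39,0],[0,0,0]],[[0,0,-0.6],[0,0,0]],[[0,0,-0.6],[0,0,0]],[[0,0,-0.6],[0,0,0]],[[0,0,-0.6],[0,0,0]],[[0,0,-0.6],[0,0,0]],[[0,0,-0.6],[0,0,0]],[[0,0,-0.5],[0,0,0]],[[0,0,-0.42],[0,0,0]],[[0,0,0],[0,0,0]]]'
python3 -m jog '[[[0,0,0],[0,0,0]],[[0,0,0],[0,0,0]],[[0,0,0],[0,0,0]],[[0,0,0],[0,0,0]],[[0,0,0],[0,0,0]],[[0,0,0],[0,0,0]],[[0,0,0],[0,0,0]],[[0,0,0],[0,0,0]]]' -1 60
```

```text
time: 4.17
ee_pos: [552.8, 109.0, 47.0]
tcp_rot: [-180.0, -0.4, 179.0]
force: [-1.4, 1.1, 0.1]
grip_width: 1.0
gripper_force: 0.0
time: 4.83
ee_pos: [557.8, 110.1, 52.3]
tcp_rot: [180.0, 0.2, 179.1]
force: [0.2, -1.8, 6.6]
grip_width: 0.508
gripper_force: 61.4
```

```bash

python3 -m jog '[[[0,0,0.2],[0,0,0]],[[0,0,0.5],[0,0,0]],[[0,0,0.6],[0,0,0]],[[0,0,0.6],[0,0,0]],[[0,0,0.6],[0,0,0]],[[0,-0.2,0],[0,0,0]],[[0,-0.4,0],[0,0,0]],[[0,-0.6,0],[0,0,0]],[[0,-0.7,0],[0,0,0]],[[0,-0.7,0],[0,0,0]]]'
python3 -m jog '[[[0,-0.7,0],[0,0,0]],[[0,-0.7,0],[0,0,0]],[[0,-0.7,0],[0,0,0]],[[0,-0.7,0],[0,0,0]],[[0,-0.7,0],[0,0,0]],[[0,-0.7,0],[0,0,0]],[[0,-0.7,0],[0,0,0]],[[0,-0.7,0],[0,0,0]],[[0,-0.7,0],[0,0,0]],[[0,-0.7,0],[0,0,0]]]'
python3 -m jog '[[[0,-0.7,0],[0,0,0]],[[0,-0.7,0],[0,0,0]],[[0,-0.7,0],[0,0,0]],[[0,-0.7,0],[0,0,0]],[[0,-0.5,0],[0,0,0]],[[0,-0.4,0],[0,0,0]],[[0,0,0],[0,0,0]],[[0,0,0],[0,0,0]]]'
```

```text
time: 5.67
ee_pos: [555.5, 5.1, 150.0]
tcp_rot: [180.0, -0.1, 179.2]
force: [0.3, -0.0, -1.0]
grip_width: 0.508
gripper_force: 61.1
time: 6.5
ee_pos: [555.3, -275.3, 149.8]
tcp_rot: [179.9, -0.1, 179.1]
force: [-0.1, -0.2, -0.3]
grip_width: 0.512
gripper_force: 61.1
time: 7.17
ee_pos: [555.4, -422.3, 149.4]
tcp_rot: [179.9, -0.1, 179.1]
force: [-0.9, 0.7, -1.6]
grip_width: 0.508
gripper_force: 61.3
```

```bash
python3 - <<'E'
from h import *
i=img("top"); H=hsv(i); cv2.imwrite("pics/t2.png",cv2.resize(i["color"][120:300,90:550,::-1],None,fx=1.7,fy=1.7,interpolation=cv2.INTER_CUBIC))
w=cv2.inRange(H,(0,0,140),(180,45,255))
print(w[250,123])
E
```

```text
255
```

View pics/t2.png

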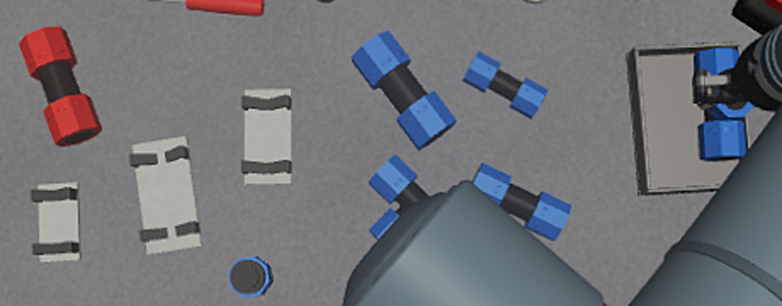

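The tee hangs over the bin; at its height, parallax accounts for the offset to crop (722,105). The medium cradle is now empty, with its base corners at crop (244,90), (291,89), (291,183) and (245,184). Next I lower the tee, release it and measure the cradles.

```bash

python3 -m jog '[[[0,0,-0.4],[0,0,0]],[[0,0,-0.5],[0,0,0]],[[0,0,-0.5],[0,0,0]],[[0,0,-0.5],[0,0,0]],[[0,0,-0.4],[0,0,0]],[[0,0,-0.25],[0,0,0]],[[0,0,-0.15],[0,0,0]],[[0,0,0],[0,0,0]],[[0,0,0],[0,0,0]]]'
python3 -m jog '[[[0,0,0],[0,0,0]],[[0,0,0],[0,0,0]],[[0,0,0],[0,0,0]],[[0,0,0],[0,0,0]],[[0,0,0],[0,0,0]],[[0,0,0.1],[0,0,0]],[[0,0,0.3],[0,0,0]],[[0,0,0.8],[0,0,0]],[[0,0,0.9],[0,0,0]],[[0,0,0.9],[0,0,0]]]' 1
python3 - <<'E'
from h import *
i=img("top"); H=hsv(i)
w=cv2.inRange(H,(0,0,140),(180,45,255)); w=cv2.morphologyEx(w,cv2.MORPH_OPEN,np.ones((2,2)))
for n,x0,x1,y0,y1 in(("S",105,142,220,280),("L",160,215,195,275),("M",225,270,165,235)):
    ys,xs=np.nonzero(w[y0:y1,x0:x1]); pts=plane(i,np.c_[xs+x0,ys+y0],6)[:,:2].astype(np.float32)
    q=cv2.minAreaRect(pts); print(n,len(xs),q)
    # dark supports
    d=cv2.inRange(H[y0:y1,x0:x1],(0,0,0),(180,255,85))
    for a,c,m in blobs(d,8):
        print("  dark",a,(c+[x0,y0]).round(1),plane(i,[c+[x0,y0]],28)[0].round(1))
print(r.sense()["time"])
E
```

```text
time: 7.97
ee_pos: [556.5, -421.6, 43.1]
tcp_rot: [-180.0, 0.0, 179.2]
force: [0.4, -0.5, -1.1]
grip_width: 0.505
gripper_force: 61.3
time: 8.8
ee_pos: [555.7, -421.5, 164.4]
tcp_rot: [180.0, -0.0, 179.1]
force: [0.4, -1.4, 1.0]
grip_width: 1.001
gripper_force: 0.0
S 738 ((447.5531311035156, 380.9285583496094), (100.54670715332031, 52.59955978393555), 2.038601875305176)
  dark 174 [121.5 234.2] [482.7 380.2  28. ]
  dark 8 [136.  247.5] [453.3 347.7  28. ]
  dark 151 [122.5 265.8] [415.  377.4  28. ]
L 1719 ((478.9881896972656, 239.1991424560547), (143.25413513183594, 71.31036376953125), 7.882821559906006)
  dark 86 [193.9 210.1] [530.  221.4  28. ]
  dark 98 [173.7 213.7] [523.5 265.2  28. ]
  dark 78 [200.1 254.1] [435.9 208.5  28. ]
  dark 88 [179.6 257.5] [429.7 252.7  28. ]
M 1102 ((550.9692993164062, 107.0597152709961), (58.828006744384766, 121.3741683959961), 89.44762420654297)
  dark 184 [246.2 180.4] [590.5 108.7  28. ]
  dark 190 [246.1 218. ] [509.7 109.8  28. ]
8.85
```

```bash

python3 -m jog '[[[0.1,0.75,0],[0,0,0.65]],[[0.1,0.75,0],[0,0,0.65]],[[0.1,0.75,0],[0,0,0.65]],[[0.1,0.75,0],[0,0,0.65]],[[0.1,0.75,0],[0,0,0.65]],[[0.1,0.75,0],[0,0,0.65]],[[0.1,0.75,0],[0,0,0.65]],[[0.1,0.75,0],[0,0,0.65]],[[0.1,0.75,0],[0,0,0.65]],[[0.1,0.75,0],[0,0,0.65]]]'
python3 -m jog '[[[0.1,0.75,0],[0,0,0.65]],[[0.1,0.75,0],[0,0,0.65]],[[0,0,0],[0,0,0]],[[0,0,0],[0,0,0]],[[0,0,0],[0,0,0]]]'
python3 - <<'E'
from h import *
i=img("scene"); H=hsv(i); w=cv2.inRange(H,(0,0,140),(180,45,255)); w=cv2.morphologyEx(w,cv2.MORPH_OPEN,np.ones((2,2)))
for n,x0,x1,y0,y1 in(("S",485,530,247,292),("L",415,478,250,310),("M",367,412,270,333)):
    ys,xs=np.nonzero(w[y0:y1,x0:x1]); q=cv2.minAreaRect(plane(i,np.c_[xs+x0,ys+y0],6)[:,:2].astype(np.float32)); print(n,len(xs),q)
B=[c for a,c,m in blobs(blue(i),100) if 230<c[1]<345]; print([b.round(0).tolist() for b in B])
i=img("top")
for a,c,m in blobs(blue(i)):
    if c[1]>100: print("blue",a,c.round(1))
cv2.imwrite("pics/t3.png",i["color"][100:320,60:560,::-1])
E
```

```text
time: 9.68
ee_pos: [596.6, -120.6, 163.7]
tcp_rot: [-179.9, 0.1, -150.9]
force: [0.1, 0.9, -0.3]
grip_width: 1.001
gripper_force: 0.0
time: 10.1
ee_pos: [604.5, -62.3, 163.2]
tcp_rot: [-179.9, 0.0, -145.1]
force: [-0.6, -0.6, 1.4]
grip_width: 0.994
gripper_force: 0.0
S 386 ((457.87347412109375, 385.5506286621094), (95.07117462158203, 52.01032257080078), 1.4528809785842896)
L 1103 ((486.1614990234375, 243.49354553222656), (142.54669189453125, 70.86489868164062), 7.323948860168457)
M 822 ((557.233154296875, 112.7237777709961), (60.4155387878418, 118.2193832397461), 89.20466613769531)
[[387.0, 248.0], [307.0, 267.0], [213.0, 260.0], [247.0, 272.0], [112.0, 294.0], [280.0, 297.0], [211.0, 312.0], [311.0, 328.0], [241.0, 326.0]]
blue 293 [372.9 161.8]
blue 1222 [495.  190.1]
blue 297 [400.6 177.2]
blue 466 [377.3 229.8]
blue 453 [412.6 246.8]
```

View pics/t3.png

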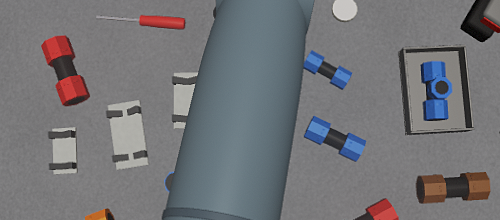

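The tee sits in the middle of the bin (crop (437,88)). The two cameras differ by about 6 mm on the cradles, and their mean matches the robot's own y at the tee grasp, so I use the mean. Next is grasping the large coupling.

```bash

python3 -m jog '[[[0,0,-0.6],[0,0,0]],[[0,0,-0.6],[0,0,0]],[[0,0,-0.6],[0,0,0]],[[0,0,-0.6],[0,0,0]],[[0,0,-0.5],[0,0,0]],[[0,0,-0.5],[0,0,0]],[[0,0,-0.3],[0,0,0]],[[0,0,-0.15],[0,0,0]],[[0,0,0],[0,0,0]],[[0,0,0],[0,0,0]]]'
python3 -m jog '[[[0,0,0],[0,0,0]],[[0,0,0],[0,0,0]],[[0,0,0],[0,0,0]],[[0,0,0],[0,0,0]],[[0,0,0],[0,0,0]],[[0,0,0],[0,0,0]],[[0,0,0],[0,0,0]],[[0,0,0],[0,0,0]]]' -1 60
python3 - <<'E'
from h import *
i=img("top"); H=hsv(i)
dk=cv2.inRange(H,(0,0,0),(180,255,80)); win=np.zeros_like(dk); win[177:198,492:512]=255
for a,c,m in blobs(dk&win,30): print("tee hole",a,c,plane(i,[c],75)[0].round(1))
E
```

```text
time: 11.03
ee_pos: [604.4, -62.8, 8.9]
tcp_rot: [-180.0, 0.0, -145.2]
force: [1.4, 0.5, 0.7]
grip_width: 1.0
gripper_force: 0.0
time: 11.7
ee_pos: [605.2, -62.1, 9.7]
tcp_rot: [-179.9, 0.1, -145.1]
force: [-0.9, 0.2, 4.9]
grip_width: 0.484
gripper_force: 61.2
tee hole 129 [501.46511628 186.96124031] [ 554.1 -422.2   75. ]
```

```bash

python3 -m jog '[[[0,0,0.25],[0,0,0]],[[0,0,0.6],[0,0,0]],[[0,0,0.7],[0,0,0]],[[0,0,0.7],[0,0,0]],[[0,0,0.5],[0,0,0]],[[-0.1,0.25,0],[0,0,-0.2]],[[-0.16,0.38,0],[0,0,-0.3]],[[-0.26,0.63,0],[0,0,-0.5]],[[-0.26,0.63,0],[0,0,-0.5]],[[-0.26,0.63,0],[0,0,-0.5]]]'
python3 -m jog '[[[-0.26,0.63,0],[0,0,-0.5]],[[-0.26,0.63,0],[0,0,-0.5]],[[-0.26,0.63,0],[0,0,-0.5]],[[-0.26,0.63,0],[0,0,-0.5]],[[-0.26,0.63,0],[0,0,-0.5]],[[-0.26,0.63,0],[0,0,-0.5]],[[-0.26,0.63,0],[0,0,-0.5]],[[-0.22,0.63,0],[0,0,-0.5]],[[0,0,0],[0,0,0]],[[0,0,0],[0,0,0]]]'
python3 - <<'E'
from h import *
a=img("scene")["color"][200:350,340:540,::-1]; i=img("top"); b=i["color"][150:300,90:290,::-1]
cv2.imwrite("pics/p4.png",cv2.resize(np.hstack([a,b]),None,fx=2,fy=2,interpolation=cv2.INTER_CUBIC))
s=r.sense();print(s["ee_pos"],s["joints"])
for n,im in(("scene",img("scene")),("top",i)):
    for A,c,m in blobs(blue(im),100):
        if 150<c[1]<345: print(n,A,c.round(1),plane(im,[c],140)[0].round(1))
E
```

```text
time: 12.58
ee_pos: [561.5, 39.6, 118.5]
tcp_rot: [180.0, -0.0, -154.4]
force: [0.0, 0.5, -1.2]
grip_width: 0.485
gripper_force: 61.1
time: 13.42
ee_pos: [480.0, 241.3, 118.5]
tcp_rot: [-180.0, -0.0, -172.4]
force: [-0.2, -0.4, -1.8]
grip_width: 0.483
gripper_force: 61.3
[480.94845606 239.95595491 118.54085783] [ 1.97683602e+01  2.07969962e+01 -1.37782319e+01  5.54475978e+01
 -2.78038265e-02  1.23503574e+01]
scene 620 [  8.3 176.2] [ 274.  -737.3  140. ]
scene 894 [462.5 239.9] [521.2 245.  140. ]
scene 369 [387.3 248.1] [546.4  99.6 140. ]
scene 911 [307.1 266.9] [599.6 -45.6 140. ]
scene 444 [213.  260.4] [ 581.8 -210.1  140. ]
scene 523 [246.5 272.2] [ 613.8 -148.3  140. ]
scene 1405 [112.4 293.7] [ 669.4 -363.   140. ]
scene 380 [211.1 312.1] [ 710.1 -194.4  140. ]
scene 449 [240.7 326.1] [ 739.9 -145.4  140. ]
top 292 [372.9 161.8] [ 596.6 -149.7  140. ]
top 1223 [495.  190.1] [ 536.2 -384.7  140. ]
top 297 [400.6 177.2] [ 565.2 -201.7  140. ]
top 487 [171.8 200.4] [532.9 237.8 140. ]
top 425 [320.4 224.6] [478.2 -45.7 140. ]
top 462 [377.2 229.8] [ 465.3 -152.7  140. ]
top 452 [412.6 246.9] [ 431.2 -218.5  140. ]
top 825 [173.3 253.6] [430.7 234.8 140. ]
top 429 [321.1 256.2] [418.4 -45.4 140. ]
top 131 [241.7 282.3] [373.5 104.8 140. ]
```

View pics/p4.png

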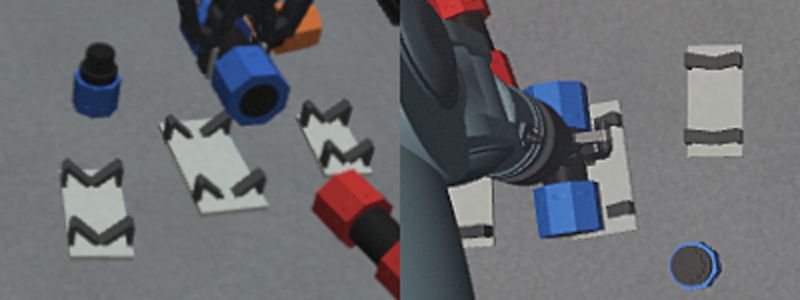

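The large coupling hangs level over its cradle, whose supports are at top-crop (612,120) and (622,208). Lowering now.

```bash

python3 -m jog '[[[0,0,-0.4],[0,0,0]],[[0,0,-0.5],[0,0,0]],[[0,0,-0.5],[0,0,0]],[[0,0,-0.4],[0,0,0]],[[0,0,-0.2],[0,0,0]],[[0,0,-0.1],[0,0,0]],[[0,0,-0.1],[0,0,0]],[[0,0,-0.1],[0,0,0]],[[0,0,0],[0,0,0]],[[0,0,0],[0,0,0]]]'
python3 -m jog '[[[0,0,-0.05],[0,0,0]],[[0,0,-0.05],[0,0,0]],[[0,0,0],[0,0,0]],[[0,0,0],[0,0,0]]]'
```

```text
time: 14.4
ee_pos: [481.5, 240.6, 27.1]
tcp_rot: [180.0, 0.1, -172.6]
force: [0.5, 0.3, -2.3]
grip_width: 0.488
gripper_force: 61.3
time: 14.73
ee_pos: [481.7, 240.8, 23.1]
tcp_rot: [180.0, 0.1, -172.6]
force: [0.2, 0.9, 2.3]
grip_width: 0.489
gripper_force: 61.6
```

```bash

python3 -m jog '[[[0,0,-0.02],[0,0,0]],[[0,0,0],[0,0,0]],[[0,0,0],[0,0,0]],[[0,0,0],[0,0,0]]]'
python3 -m jog '[[[0,0,0],[0,0,0]],[[0,0,0],[0,0,0]],[[0,0,0],[0,0,0]],[[0,0,0],[0,0,0]],[[0,0,0],[0,0,0]],[[0,0,0.1],[0,0,0]],[[0,0,0.5],[0,0,0]],[[0,0,0.9],[0,0,0]],[[0,0,0.9],[0,0,0]],[[0,0,0.9],[0,0,0]]]' 1
python3 - <<'E'
from bench import r
s=r.sense();print(s["ee_pos"],s["tcp_rot"])
E
```

```text
time: 15.07
ee_pos: [481.8, 240.9, 23.1]
tcp_rot: [180.0, 0.1, -172.6]
force: [-3.0, 0.5, 8.1]
grip_width: 0.486
gripper_force: 62.5
time: 15.9
ee_pos: [480.4, 240.2, 155.1]
tcp_rot: [-180.0, -0.1, -172.6]
force: [0.8, 0.7, 0.9]
grip_width: 1.0
gripper_force: 0.0
[480.36622881 240.15139883 155.08600883] [-1.79987819e+02 -6.50614066e-02 -1.72602112e+02]
```

```bash

python3 -m jog '[[[-0.035,-0.7,0],[0,0,0.75]],[[-0.035,-0.7,0],[0,0,0.75]],[[-0.035,-0.7,0],[0,0,0.75]],[[-0.035,-0.7,0],[0,0,0.75]],[[-0.035,-0.7,0],[0,0,0.75]],[[-0.035,-0.7,0],[0,0,0.75]],[[-0.035,-0.7,0],[0,0,0.75]],[[-0.035,-0.7,0],[0,0,0.75]],[[-0.035,-0.7,0],[0,0,0.75]],[[-0.035,-0.7,0],[0,0,0.75]]]'
python3 -m jog '[[[-0.035,-0.7,0],[0,0,0.75]],[[-0.035,-0.7,0],[0,0,0.75]],[[-0.035,-0.7,0],[0,0,0.75]],[[-0.035,-0.7,0],[0,0,0.75]],[[-0.035,-0.7,0],[0,0,0.75]],[[-0.035,-0.6,0],[0,0,0.75]],[[0,0,0],[0,0,0]],[[0,0,0],[0,0,0]],[[0,0,0],[0,0,0]]]'
python3 - <<'E'
from h import *
a=img("scene")["color"][200:350,340:540,::-1]; i=img("top"); b=i["color"][150:300,90:290,::-1]
cv2.imwrite("pics/p5.png",cv2.resize(np.hstack([a,b]),None,fx=2,fy=2,interpolation=cv2.INTER_CUBIC))
p=[]
for A,c,m in blobs(blue(i),100):
    if 150<c[1]<275 and c[0]<230: p.append(c); print("top",A,c.round(1),plane(i,[c],42)[0].round(1))
print(plane(i,p,42).mean(0))
E
```

```text
time: 16.73
ee_pos: [466.7, -40.9, 154.0]
tcp_rot: [-180.0, 0.0, -138.1]
force: [0.5, -0.7, 0.2]
grip_width: 1.002
gripper_force: 0.0
time: 17.48
ee_pos: [458.4, -203.0, 153.7]
tcp_rot: [180.0, 0.0, -117.6]
force: [-0.3, -0.1, -1.1]
grip_width: 0.996
gripper_force: 0.0
top 641 [179.5 210.1] [528.7 248.9  42. ]
top 675 [185.9 255.9] [432.  235.5  42. ]
[480.34743357 242.17808767  42.        ]
```

View pics/p5.png

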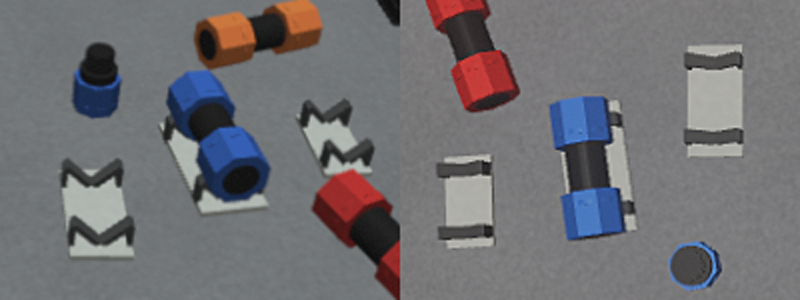

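The large coupling is seated, with its nuts at top-crop (580,120) and (592,213) and lying along the cradle. Now the medium one.

```bash

python3 -m jog '[[[0,0,-0.6],[0,0,0]],[[0,0,-0.6],[0,0,0]],[[0,0,-0.6],[0,0,0]],[[0,0,-0.6],[0,0,0]],[[0,0,-0.5],[0,0,0]],[[0,0,-0.4],[0,0,0]],[[0,0,-0.3],[0,0,0]],[[0,0,-0.12],[0,0,0]],[[0,0,0],[0,0,0]],[[0,0,0],[0,0,0]]]'
python3 -m jog '[[[0,0,0],[0,0,0]],[[0,0,0],[0,0,0]],[[0,0,0],[0,0,0]],[[0,0,0],[0,0,0]],[[0,0,0],[0,0,0]],[[0,0,0],[0,0,0]],[[0,0,0],[0,0,0]],[[0,0,0],[0,0,0]]]' -1 60
```

```text
time: 18.42
ee_pos: [458.9, -203.0, 5.3]
tcp_rot: [180.0, 0.0, -117.5]
force: [-0.3, 0.3, 1.0]
grip_width: 1.0
gripper_force: 0.0
time: 19.08
ee_pos: [459.0, -203.8, 5.7]
tcp_rot: [-179.9, -0.0, -117.6]
force: [-1.1, 1.7, 4.7]
grip_width: 0.392
gripper_force: 59.4
```

```bash

python3 -m jog '[[[0,0,0.25],[0,0,0]],[[0,0,0.65],[0,0,0]],[[0,0,0.7],[0,0,0]],[[0,0,0.7],[0,0,0]],[[0,0,0.5],[0,0,0]],[[0.07,0.24,0],[0,0,-0.43]],[[0.07,0.25,0],[0,0,-0.43]],[[0.147,0.49,0],[0,0,-0.86]],[[0.147,0.49,0],[0,0,-0.86]],[[0.147,0.49,0],[0,0,-0.86]]]'
python3 -m jog '[[[0.147,0.49,0],[0,0,-0.86]],[[0.147,0.49,0],[0,0,-0.86]],[[0.147,0.49,0],[0,0,-0.86]],[[0.147,0.49,0],[0,0,-0.86]],[[0.147,0.49,0],[0,0,-0.86]],[[0.147,0.49,0],[0,0,-0.86]],[[0.147,0.49,0],[0,0,-0.86]],[[0.147,0.49,0],[0,0,-0.86]],[[0.147,0.49,0],[0,0,-0.86]],[[0.147,0.49,0],[0,0,-0.86]]]'
python3 -m jog '[[[0.147,0.49,0],[0,0,-0.86]],[[0.147,0.49,0],[0,0,-0.86]],[[0,0,0],[0,0,0]],[[0,0,0],[0,0,0]],[[0,0,0],[0,0,0]]]'
python3 - <<'E'
from h import *
s=r.sense();print(s["ee_pos"],s["tcp_rot"])
i=img("top")
for A,c,m in blobs(blue(i),100):
    if 130<c[1]<275 and 190<c[0]<290: print("top",A,c.round(1),plane(i,[c],136)[0].round(1))
E
```

```text
time: 19.92
ee_pos: [481.8, -124.5, 117.5]
tcp_rot: [180.0, 0.0, -133.6]
force: [0.3, 0.3, -0.1]
grip_width: 0.39
gripper_force: 60.1
time: 20.75
ee_pos: [540.6, 71.8, 117.3]
tcp_rot: [180.0, -0.0, -173.0]
force: [-0.3, -1.3, -0.0]
grip_width: 0.39
gripper_force: 60.0
time: 21.17
ee_pos: [552.0, 109.7, 117.0]
tcp_rot: [-180.0, -0.0, 179.4]
force: [0.1, 0.5, -1.0]
grip_width: 0.391
gripper_force: 60.1
[552.01052752 109.67621465 117.03162112] [-1.79972929e+02 -3.30445384e-02  1.79377124e+02]
top 567 [237.7 208.4] [514.2 111.1 136. ]
```

```bash

python3 -m jog '[[[0,0,-0.4],[0,0,0]],[[0,0,-0.5],[0,0,0]],[[0,0,-0.5],[0,0,0]],[[0,0,-0.4],[0,0,0]],[[0,0,-0.2],[0,0,0]],[[0,0,-0.1],[0,0,0]],[[0,0,-0.1],[0,0,0]],[[0,0,-0.05],[0,0,0]],[[0,0,0],[0,0,0]],[[0,0,0],[0,0,0]]]'
python3 -m jog '[[[0,0,-0.05],[0,0,0]],[[0,0,-0.03],[0,0,0]],[[0,0,0],[0,0,0]],[[0,0,0],[0,0,0]]]'
```

```text
time: 22.05
ee_pos: [553.1, 110.0, 27.7]
tcp_rot: [180.0, 0.1, 179.3]
force: [0.4, 0.1, -0.7]
grip_width: 0.386
gripper_force: 60.1
time: 22.38
ee_pos: [552.8, 110.2, 24.0]
tcp_rot: [180.0, 0.0, 179.3]
force: [0.4, -0.5, -0.6]
grip_width: 0.392
gripper_force: 60.2
```

```bash

python3 -m jog '[[[0,0,-0.03],[0,0,0]],[[0,0,-0.02],[0,0,0]],[[0,0,0],[0,0,0]],[[0,0,0],[0,0,0]]]'
python3 -m jog '[[[0,0,0],[0,0,0]],[[0,0,0],[0,0,0]],[[0,0,0],[0,0,0]],[[0,0,0],[0,0,0]],[[0,0,0],[0,0,0]],[[0,0,0.1],[0,0,0]],[[0,0,0.5],[0,0,0]],[[0,0,0.9],[0,0,0]],[[0,0,0.9],[0,0,0]],[[0,0,0.9],[0,0,0]]]' 1
python3 - <<'E'
from bench import r
s=r.sense();print(s["ee_pos"],s["tcp_rot"])
E
```

```text
time: 22.72
ee_pos: [553.0, 110.1, 23.7]
tcp_rot: [180.0, 0.1, 179.3]
force: [-4.0, 0.0, 13.1]
grip_width: 0.392
gripper_force: 61.7
time: 23.55
ee_pos: [551.7, 110.0, 155.0]
tcp_rot: [-180.0, -0.1, 179.3]
force: [0.5, 0.2, -0.1]
grip_width: 1.0
gripper_force: 0.0
[551.69134726 109.96240954 155.02484613] [-1.79997128e+02 -7.35868684e-02  1.79334340e+02]
```

```bash

python3 -m jog '[[[0.088,-0.473,0],[0,0,0.81]],[[0.088,-0.473,0],[0,0,0.81]],[[0.088,-0.473,0],[0,0,0.81]],[[0.088,-0.473,0],[0,0,0.81]],[[0.088,-0.473,0],[0,0,0.81]],[[0.088,-0.473,0],[0,0,0.81]],[[0.088,-0.473,0],[0,0,0.81]],[[0.088,-0.473,0],[0,0,0.81]],[[0.088,-0.473,0],[0,0,0.81]],[[0.088,-0.473,0],[0,0,0.81]]]'
python3 -m jog '[[[0.088,-0.473,0],[0,0,0.81]],[[0.088,-0.473,0],[0,0,0.81]],[[0.088,-0.473,0],[0,0,0.81]],[[0.088,-0.473,0],[0,0,0.81]],[[0.088,-0.473,0],[0,0,0.81]],[[0.088,-0.473,0],[0,0,0.81]],[[0,0,0],[0,0,0]],[[0,0,0],[0,0,0]],[[0,0,0],[0,0,0]]]'
python3 - <<'E'
from h import *
a=img("scene")["color"][200:350,340:540,::-1]; i=img("top"); b=i["color"][150:300,90:290,::-1]
cv2.imwrite("pics/p6.png",cv2.resize(np.hstack([a,b]),None,fx=2,fy=2,interpolation=cv2.INTER_CUBIC))
p=[]
for A,c,m in blobs(blue(i),100):
    if 150<c[1]<240 and 220<c[0]<270: p.append(c); print("top",A,c.round(1),plane(i,[c],42)[0].round(1))
print(plane(i,p,42).mean(0))
E
```

```text
time: 24.38
ee_pos: [587.6, -80.1, 153.9]
tcp_rot: [180.0, -0.0, -143.4]
force: [-0.6, 0.3, -1.1]
grip_width: 1.002
gripper_force: 0.0
time: 25.13
ee_pos: [608.5, -192.1, 153.6]
tcp_rot: [179.9, 0.0, -121.3]
force: [-0.1, -0.4, -0.4]
grip_width: 0.999
gripper_force: 0.0
top 453 [244.2 175.5] [598.1 110.8  42. ]
top 461 [244.2 214.7] [514.9 111.7  42. ]
[556.52119284 111.26191932  42.        ]
```

View pics/p6.png

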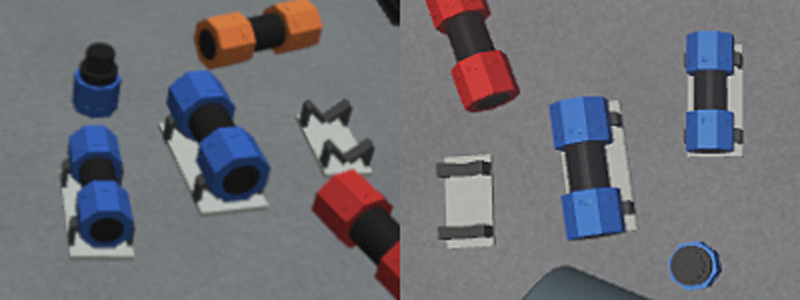

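The medium coupling lies in its cradle, with nuts at top-crop (709,52) and (709,130), only a few mm off lengthwise. Now the small one.

```bash

python3 -m jog '[[[0,0,-0.6],[0,0,0]],[[0,0,-0.6],[0,0,0]],[[0,0,-0.6],[0,0,0]],[[0,0,-0.6],[0,0,0]],[[0,0,-0.5],[0,0,0]],[[0,0,-0.4],[0,0,0]],[[0,0,-0.3],[0,0,0]],[[0,0,-0.14],[0,0,0]],[[0,0,0],[0,0,0]],[[0,0,0],[0,0,0]]]'
python3 -m jog '[[[0,0,0],[0,0,0]],[[0,0,0],[0,0,0]],[[0,0,0],[0,0,0]],[[0,0,0],[0,0,0]],[[0,0,0],[0,0,0]],[[0,0,0],[0,0,0]],[[0,0,0],[0,0,0]],[[0,0,0],[0,0,0]],[[0,0,0],[0,0,0]]]' -1 60
```

```text
time: 26.07
ee_pos: [609.1, -192.5, 4.7]
tcp_rot: [-180.0, 0.0, -121.2]
force: [0.1, 0.6, 1.1]
grip_width: 0.999
gripper_force: 0.0
time: 26.82
ee_pos: [609.2, -192.9, 4.8]
tcp_rot: [-179.9, 0.0, -121.3]
force: [-0.9, 0.3, 5.8]
grip_width: 0.305
gripper_force: 59.1
```

```bash

python3 -m jog '[[[0,0,0.3],[0,0,0]],[[0,0,0.75],[0,0,0]],[[0,0,0.8],[0,0,0]],[[0,0,0.8],[0,0,0]],[[0,0,0.5],[0,0,0]],[[-0.08,0.3,0],[0,0,-0.26]],[[-0.09,0.3,0],[0,0,-0.26]],[[-0.167,0.6,0],[0,0,-0.52]],[[-0.167,0.6,0],[0,0,-0.52]],[[-0.167,0.6,0],[0,0,-0.52]]]'
python3 -m jog '[[[-0.167,0.6,0],[0,0,-0.52]],[[-0.167,0.6,0],[0,0,-0.52]],[[-0.167,0.6,0],[0,0,-0.52]],[[-0.167,0.6,0],[0,0,-0.52]],[[-0.167,0.6,0],[0,0,-0.52]],[[-0.167,0.6,0],[0,0,-0.52]],[[-0.167,0.6,0],[0,0,-0.52]],[[-0.167,0.6,0],[0,0,-0.52]],[[-0.167,0.6,0],[0,0,-0.52]],[[-0.167,0.6,0],[0,0,-0.52]]]'
python3 -m jog '[[[-0.167,0.6,0],[0,0,-0.52]],[[-0.167,0.6,0],[0,0,-0.52]],[[-0.167,0.6,0],[0,0,-0.52]],[[-0.167,0.6,0],[0,0,-0.52]],[[-0.167,0.6,0],[0,0,-0.52]],[[-0.167,0.6,0],[0,0,-0.52]],[[-0.167,0.6,0],[0,0,-0.52]],[[-0.167,0.6,0],[0,0,-0.52]],[[-0.167,0.6,0],[0,0,-0.52]],[[-0.16,0.58,0],[0,0,-0.4]]]'
python3 -m jog '[[[0,0,0],[0,0,0]],[[0,0,0],[0,0,0]],[[0,0,0],[0,0,0]]]'
python3 - <<'E'
from bench import r
s=r.sense();print(s["ee_pos"],s["tcp_rot"])
E
```

```text
time: 27.65
ee_pos: [581.3, -95.9, 130.4]
tcp_rot: [180.0, -0.0, -131.0]
force: [0.3, -0.2, -0.8]
grip_width: 0.306
gripper_force: 59.2
time: 28.48
ee_pos: [514.4, 144.4, 130.5]
tcp_rot: [180.0, -0.0, -154.8]
force: [0.6, -0.1, -0.7]
grip_width: 0.305
gripper_force: 59.2
time: 29.32
ee_pos: [447.8, 383.6, 130.4]
tcp_rot: [-180.0, -0.0, -178.0]
force: [0.4, 0.1, -0.4]
grip_width: 0.305
gripper_force: 59.2
time: 29.57
ee_pos: [448.5, 382.0, 130.1]
tcp_rot: [-180.0, -0.0, -177.9]
force: [-0.2, 0.9, -0.2]
grip_width: 0.307
gripper_force: 59.2
[448.45111585 381.9777598  130.11358587] [-1.79955926e+02 -1.77467175e-02 -1.77889988e+02]
```

```bash

python3 -m jog '[[[0,0,-0.4],[0,0,0]],[[0,0,-0.5],[0,0,0]],[[0,0,-0.5],[0,0,0]],[[0,0,-0.5],[0,0,0]],[[0,0,-0.3],[0,0,0]],[[0,0,-0.1],[0,0,0]],[[0,0,-0.1],[0,0,0]],[[0,0,-0.05],[0,0,0]],[[0,0,0],[0,0,0]],[[0,0,0],[0,0,0]]]'
python3 -m jog '[[[0,0,-0.05],[0,0,0]],[[0,0,-0.05],[0,0,0]],[[0,0,0],[0,0,0]],[[0,0,0],[0,0,0]]]'
python3 - <<'E'
from h import *
i=img("scene"); cv2.imwrite("pics/p7.png",cv2.resize(i["color"][200:320,440:600,::-1],None,fx=3,fy=3,interpolation=cv2.INTER_CUBIC))
E
```

```text
time: 30.4
ee_pos: [449.3, 382.8, 33.0]
tcp_rot: [179.9, 0.1, -177.9]
force: [0.7, 0.2, -1.2]
grip_width: 0.304
gripper_force: 59.2
time: 30.73
ee_pos: [448.5, 382.5, 28.1]
tcp_rot: [180.0, -0.0, -177.9]
force: [0.3, -0.3, -0.1]
grip_width: 0.306
gripper_force: 59.2
```

View pics/p7.png

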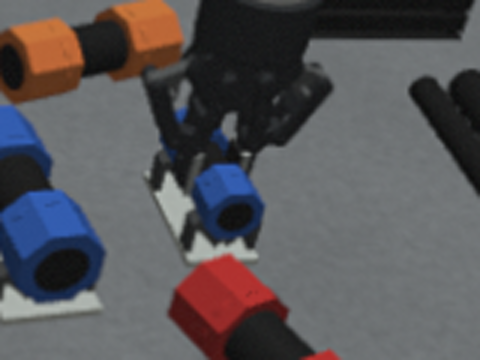

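The small coupling is between the supports of its cradle (near nut at crop (230,203)), just above the seat. I lower it the last 2 mm and release.

```bash

python3 -m jog '[[[0,0,-0.04],[0,0,0]],[[0,0,-0.02],[0,0,0]],[[0,0,0],[0,0,0]],[[0,0,0],[0,0,0]]]'
python3 -m jog '[[[0,0,0],[0,0,0]],[[0,0,0],[0,0,0]],[[0,0,0],[0,0,0]],[[0,0,0],[0,0,0]],[[0,0,0],[0,0,0]],[[0,0,0.1],[0,0,0]],[[0,0,0.5],[0,0,0]],[[0,0,0.9],[0,0,0]],[[0,0,0.9],[0,0,0]],[[0,0,0.9],[0,0,0]]]' 1
python3 -m jog '[[[0.3,-0.7,0],[0,0,0]],[[0.3,-0.8,0],[0,0,0]],[[0.3,-0.8,0],[0,0,0]],[[0.3,-0.8,0],[0,0,0]],[[0.3,-0.8,0],[0,0,0]],[[0.3,-0.8,0],[0,0,0]],[[0.3,-0.8,0],[0,0,0]],[[0,-0.8,0],[0,0,0]],[[0,-0.8,0],[0,0,0]],[[0,-0.8,0],[0,0,0]]]'
python3 -m jog '[[[0,-0.8,0],[0,0,0]],[[0,-0.8,0],[0,0,0]],[[0,-0.8,0],[0,0,0]],[[0,-0.7,0],[0,0,0]],[[0,-0.4,0],[0,0,0]],[[0,0,0],[0,0,0]],[[0,0,0],[0,0,0]],[[0,0,0],[0,0,0]]]'
python3 - <<'E'
from h import *
a=img("scene")["color"][200:350,340:540,::-1]; i=img("top"); b=i["color"][150:300,90:290,::-1]
cv2.imwrite("pics/p8.png",cv2.resize(np.hstack([a,b]),None,fx=2,fy=2,interpolation=cv2.INTER_CUBIC))
for A,c,m in blobs(blue(i),100):
    if 140<c[1]<300: print("top",A,c.round(1),plane(i,[c],42)[0].round(1))
E
```

```text
time: 31.12
ee_pos: [448.9, 382.8, 26.9]
tcp_rot: [180.0, 0.1, -177.9]
force: [-2.2, -0.3, 7.1]
grip_width: 0.308
gripper_force: 60.2
time: 31.95
ee_pos: [448.1, 382.1, 159.1]
tcp_rot: [-180.0, -0.1, -177.9]
force: [0.5, -0.3, 0.4]
grip_width: 0.998
gripper_force: 0.0
time: 32.78
ee_pos: [532.6, 64.9, 158.0]
tcp_rot: [180.0, 0.0, -177.9]
force: [-0.3, -0.5, 0.1]
grip_width: 1.004
gripper_force: 0.0
time: 33.45
ee_pos: [532.5, -72.9, 157.8]
tcp_rot: [180.0, -0.0, -177.9]
force: [-0.7, -0.2, -0.6]
grip_width: 0.998
gripper_force: 0.0
top 1225 [495.  190.2] [ 553.4 -419.6   42. ]
top 466 [244.4 175.4] [598.3 110.3  42. ]
top 649 [179.6 210.1] [528.7 248.6  42. ]
top 464 [244.3 214.7] [514.9 111.6  42. ]
top 320 [117.3 233.5] [483. 384.  42.]
top 679 [185.9 255.8] [432.1 235.3  42. ]
top 330 [117.9 265.8] [414.5 382.2  42. ]
top 142 [242.  282.2] [374.6 118.3  42. ]
```

View pics/p8.png

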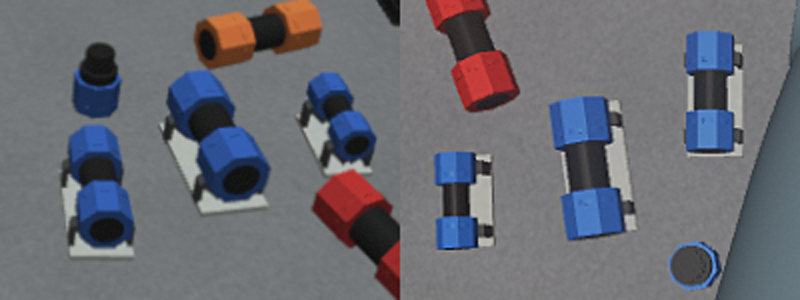

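All three couplings lie along their cradles, with nuts at top-crop (455,168)/(457,233), (580,120)/(592,213) and (709,52)/(709,130). The tee is in the bin, the adapter has not moved, and the gripper is open and clear. Handing in.

```bash
python3 -c "
from bench import r
print(r.close_job())"
```

```text
the job is handed in; nothing more can be done
None
```

I put the tee in the returns bin and laid each coupling in its own cradle, then handed the job in at about 34 s; no verdict came back. The last images show all three seated, the medium about 3–5 mm off centre lengthwise (limit 12 mm) and the adapter unmoved; I kept clear of the elbow but did not check it at the end.

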